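Swap the locks in the job carrier and hold it up level

ROBOT

A 6-joint arm with a two-finger parallel gripper is mounted at the origin on the work surface. World frame = base frame: x ahead of the robot, y to its left, z up, the work surface at z = 0. Lengths are in m, angles in rad, forces in N, time in s.
With the tool pointing down it reaches from about 0.25 to 0.775 m from the base axis. Payload 8.9 kg.
Tool frame: the origin (TCP) lies between the finger pads; the fingertips stand 22 mm ahead of it and the grasp point (between the pads) lies 3 mm ahead of it; z points along the fingers, y is the line along which they close (so a half turn about z gives the same grasp; the last joint's range is limited). The gripper opens to 85 mm and grips with 20 to 120 N. Pads are 22 mm wide; open, the fingers measure 114 mm over their backs; the gripper's body (76 mm by 85 mm) begins 54 mm behind the grasp point. The pads swing forward as they close: fully open they stand 13 mm farther back than shut.
Start: joints at [-1.488, 0.291, -0.153, 1.127, 0, 1.431], TCP at [0.115, -0.512, 0.253] pointing down, gripper open.
Joint ranges: [-2.52, 2.52], [-0.91, 1.74], [-1.3, 1.37], [-1.96, 2.02], [-1.52, 1.47], [-3.14, 3.14]. Speed limits (rad/s): [2.22, 2.22, 2.79, 3.14, 3.14, 3.14].

INTERFACE

Orientations are given as a unit quaternion [w, x, y, z].
In Python, from plant import get_state, cams, robot gives the robot as it stands. The module is installed in compiled form; this text tells all that it offers.
- The arm moves only by the tool servo_tool, never from a script. Its argument "moves" is a list of rows, each a list of 2 entries, a list of its own where there are three numbers: the shift along the tool's x, y, z in m, then the turn about the tool's z in rad. In form: [[[dx, dy, dz], twist], ...]. A call has 1 to 20 rows; each row shifts and turns the commanded pose from where the row before left it, along the tool's axes as they then stand; what a row does not reach is not made up. A row lasts 1/10 s, in which the tool goes at most 50 mm and 8.59 degrees, less where a joint would pass 70% of its speed; a pose out of reach is approached as far as the arm can. A call with a gripper value outside its range is refused whole. "claw" is the opening, from -1 (shut) to 1 (fully open), set as the call begins (left out, the last holds). The fingers move at their own pace and stop on an object; the grip force is fixed at half the most. Time passes only in rows, so rows that do not move let the fingers close. It gives the time, the measured TCP pose, the force, the opening and the grip force at its end, in the units of the state.
- get_state(): the state, without advancing time (a new reading comes with each control period).
- cams.capture(name): name is "side" or "top" or "wrist"; returns a dict with "pixels" (384x512x3 uint8, red, green, blue), "range_z" (384x512 float32, m along the optical axis (not along the pixel's ray), 0 where there is no reading), "fx", "fy", "cx", "cy" (pixels), "k1" (the pictures are not rectified: a ray, as slopes to the right and down, at radius r is drawn at 1 + k1 r^2 times it, then the intrinsics apply), "R" (3x3) and "t" (3): a world point X has camera coordinates R X + t; the wrist camera has in their place "T_tool_cam" (4x4, takes a point from camera to tool coordinates, whose origin is the TCP and whose axes are the flange's). Camera axes: x right, y down, z forward; pixel columns grow to the right and rows downward; lengths in m; the calibration is good to about 2 mm. A picture is of the moment at which its call begins: read the wrist's pose just before it.
- robot.job_done(): hands the job in; it is judged then, once.
Trained networks look in a picture, given as the dict that the camera call returned (one of the last four; its "shot" number tells which), for a name from the list of things; names that differ only in an ending like _2 or _b are one class to them, and where a whole thing is asked for, a point or a joint stands for the part that bears it (a point fixed in the world has none). Each returns a list of dicts, best first, with "conf" (0 to 1); they miss things now and then, are a little off and sometimes report something else, mostly with a low value. They report only what shows in the picture. A call takes as long as a camera call. They do not tell look-alikes from the thing itself.
- cams.cut_out(picture, label): "pixels" (384x512 bool, what is visible of it) and "position" ([column, row] in pixels, amid what is visible of it).
- cams.tip_of(picture, label): "position" ([column, row] in pixels: a listed point, or the origin of a listed thing).
The state is a dict: "t": time; "joint_pos": joint angles; "joint_velocities": joint speeds; "effort": joint torques, N m; "ee_pos": TCP position; "tcp_rot": TCP orientation; "force": force on the tool from outside, world axes, zero at the start; "wrist_torque": the same for the moment, N m; "grip_width": opening from 0.0 (shut) to 1.0 (fully open); "gripper_force": force on a finger pad.
Only numpy, scipy, OpenCV 4.12 (cv2) and the standard library are available. Lean on these libraries where they do the work, as an engineer would, in place of code of your own. Each camera call takes 0.05 s, during which the arm holds its last target. There are 200 camera calls.

TASK

The round rim cylinder and the padlock stand in each other's wells of the wooden job carrier: swap them, so that the rim cylinder stands upright on the floor of the well next to the tall ticket board and the padlock stands upright on the floor of the other well, and let go of both while the carrier still stands on the bench. Then take the carrier by the middle of its handle, lift it straight up about 12 cm clear of the bench without tipping it, and finish still holding it there, steady and level, with both locks standing in it and nothing but the gripper carrying it. Leave the other things on the bench where they are.

Things in the scene. Friction and masses are not known exactly. Their poses are not given: they have to be found in the camera images.
- carrier: Loose plywood job carrier, 0.35 kg, any yaw: base board 216 x 74 x 8. Origin: centre of underside; x along it, y across, z up. Two open square wells at x = +70 and -70. At its +x end only (x = 102 to 108) stands the tall ticket board, 74 wide, top 56 above the underside, a paper ticket on its outer face. A handle stands in the middle
- ticket_well (a point): Centre of the floor of the well next to the tall ticket board (carrier x = +70, 8 above the underside): where the rim cylinder belongs; the padlock stands here at the start. Each well is 52 x 52 inside, its walls 5 thick with tops 22 above the carrier's underside
- plain_well (a point): centre of the floor of the other well (carrier x = -70): where the padlock belongs; the rim cylinder stands here at the start
- carrier_handle (a point): Centre of the carrier's handle, 95 above its underside; axes as the carrier's. A wooden bar along x, 68 long, 18 wide (y), 20 high, on two 8 mm steel posts at x = +26 and -26. The unequal locks pull the carrier off level: pinch across the bar at its middle with a firm grip (40 N or more)
- rim_cylinder: Rim lock cylinder of steel, loose, about 0.2 kg, standing on its flange: flange 40 across and 7 high at the bottom, round body 30 across up to 62 high, then a flat tail 8 x 3, up to 82 high. Origin: centre of its underside; z up along its axis
- padlock: Padlock, loose, about 0.2 kg, standing shackle up: dark steel body 40 (its x) x 24 (its y) x 48 high, steel shackle 33 wide (along x), 7 thick, up to 78 high. Origin: centre of its underside; z up; at the start its x lies within 0.15 rad of the carrier's x
- mat: flat black rubber mat, fixed, 130 x 130 x 3 thick, empty: a free place to stand a lock for the moment. Origin: centre of its underside
- key_jar: bystander, leave alone: closed clear jar, 64 wide, 85 high. Origin: centre of its underside
- grease_tin: bystander, leave alone: flat green round tin, 72 wide, 34 high. Origin: centre of its underside
- lock_box: bystander, leave alone: plain cardboard box 70 x 100 x 50 high. Origin: centre of its underside
- door_knob: bystander, leave alone: brass door knob standing on its rose, 60 wide, 60 high. Origin: centre of its underside
- screwdriver: bystander, leave alone: screwdriver 170 long, lying down. Origin: centre of its underside, x along it
- pin_tray: bystander, leave alone: grey plastic tray with small compartments, 90 x 140 x 25 high. Origin: centre of its underside
- plug_follower: bystander, leave alone: steel rod 13 thick, 110 long, lying down. Origin: centre of its underside, x along it
Not all that is in view belongs to the job. Leave any red or turquoise look-alike of the rim_cylinder alone.

How it is judged:
By the outcome, as a careful person would: the job done as asked, in the order asked, and still so for the second after the job is handed in, while the arm keeps its last pose, push and grip.
It also fails if it takes over 72 s, if anything falls off the work surface, if the arm or the gripper's body presses on something with over 40 N, if the wrist force passes 120 N, or if a joint passes its speed limit or range.

## Working session

There is one attempt and no reset: what is moved stays moved. The work goes in short steps, Python scripts to look and compute and a tool call to move; the robot and the scene stay as the last step left them, time stands still between calls to the robot, and variables do not carry over. Pictures are saved under pics/ and viewed, at most 10 in all, crops included, and the job is handed in when it is done.

Besides the shell and the picture viewer there is one more tool, called after "Emit:" in YAML: its name, and indented under it one key for each argument. servo_tool: Moves the arm, as the interface text tells. Its arguments: {"type":"object","properties":{"moves":{"type":"array"},"claw":{"type":"number"}},"required":["moves"]}

```bash
mkdir -p pics
cat > h.py <<'E'
import numpy as np, cv2
from plant import get_state, cams, robot
from scipy.spatial.transform import Rotation as Ro
def pose():
    s=get_state(); q=s["tcp_rot"]; T=np.eye(4); T[:3,:3]=Ro.from_quat([q[1],q[2],q[3],q[0]]).as_matrix(); T[:3,3]=s["ee_pos"]; return T
def shot(name):
    T=pose(); p=cams.capture(name)
    if name=="wrist": M=T@np.array(p["T_tool_cam"])
    else:
        M=np.eye(4); R=np.array(p["R"]); M[:3,:3]=R.T; M[:3,3]=-R.T@np.array(p["t"])
    p["M"]=M; return p
def slopes(p,uv):
    K=np.array([[p["fx"],0,p["cx"]],[0,p["fy"],p["cy"]],[0,0,1.]])
    return cv2.undistortPoints(np.array(uv,float).reshape(-1,1,2),K,np.array([p["k1"],0,0,0,0.])).reshape(-1,2)
def ray(p,uv):
    s=slopes(p,uv)[0]; return p["M"][:3,3],p["M"][:3,:3]@np.array([s[0],s[1],1.])
def at_z(p,uv,z):
    o,d=ray(p,uv); return o+d*(z-o[2])/d[2]
def tri(obs):
    A=np.zeros((3,3));b=np.zeros(3)
    for p,uv in obs:
        o,d=ray(p,uv); d=d/np.linalg.norm(d); P=np.eye(3)-np.outer(d,d); A+=P;b+=P@o
    x=np.linalg.solve(A,b); r=[np.linalg.norm(np.cross(x-o,d/np.linalg.norm(d))) for o,d in [ray(p,uv) for p,uv in obs]]
    return x,max(r)
def cloud(p,mask=None):
    z=p["range_z"]; m=z>0
    if mask is not None: m&=mask
    v,u=np.nonzero(m); s=slopes(p,np.c_[u,v]); Z=z[v,u]
    X=np.c_[s*Z[:,None],Z]@p["M"][:3,:3].T+p["M"][:3,3]
    return X,np.c_[u,v]
def save(p,n,crop=None,f=1):
    im=p["pixels"][:,:,::-1]
    if crop: im=im[crop[1]:crop[3],crop[0]:crop[2]]
    cv2.imwrite("pics/"+n,cv2.resize(im,None,fx=f,fy=f))
E
python3 - <<'E'
from h import *
np.set_printoptions(precision=3,suppress=True)
P={n:shot(n) for n in("top","side")}
ims=[P[n]["pixels"] for n in P]
cv2.imwrite("pics/a.png",cv2.resize(np.hstack(ims)[:,:,::-1],(800,300),interpolation=cv2.INTER_AREA)); save(P["top"],"top.png",f=1.5)
for L in ["carrier","ticket_well","plain_well","carrier_handle","rim_cylinder","padlock","mat"]:
    tp={}
    for n in P:
        r=cams.tip_of(P[n],L)[:3]; tp[n]=r
        print(L,n,[(np.round(x["position"]),round(x["conf"],2)) for x in r])
    if all(tp.values()): print("   tri",*tri([(P[n],tp[n][0]["position"]) for n in P]))
for n in P:
  for L in ["padlock","rim_cylinder","mat"]:
    for c in cams.cut_out(P[n],L)[:3]:
        X,_=cloud(P[n],c["pixels"]); 
        if len(X): print(n,L,round(c["conf"],2),np.round(c["position"]),np.median(X,0),X.max(0),X.min(0))
E
```

```text
carrier top [(array([211., 194.]), 0.82), (array([376., 141.]), 0.43)]
carrier side [(array([238., 231.]), 0.64), (array([202., 308.]), 0.52), (array([214., 235.]), 0.46)]
   tri [0.573 0.177 0.001] 0.00010004098785540187
ticket_well top [(array([193., 173.]), 0.96), (array([195., 172.]), 0.68)]
ticket_well side [(array([212., 234.]), 0.87)]
   tri [0.626 0.222 0.009] 0.0025562212784887087
plain_well top [(array([233., 211.]), 0.83)]
plain_well side [(array([264., 223.]), 0.86)]
   tri [ 0.526  0.119 -0.001] 0.002134913416876201
carrier_handle top [(array([208., 183.]), 0.79)]
carrier_handle side [(array([236., 201.]), 0.73)]
   tri [0.584 0.173 0.095] 0.004641295599699187
rim_cylinder top [(array([274., 210.]), 0.66), (array([231., 209.]), 0.63), (array([222., 248.]), 0.44)]
rim_cylinder side [(array([276., 199.]), 0.72), (array([298., 241.]), 0.69), (array([260., 222.]), 0.68)]
   tri [0.531 0.012 0.003] 0.0021818380086227004
padlock top [(array([195., 172.]), 0.7)]
padlock side [(array([210., 234.]), 0.78)]
   tri [0.632 0.219 0.004] 0.0003745269882055257
mat top [(array([391., 22
[... 375 characters left out ...]
45 0.137 0.091] [0.514 0.107 0.012]
top rim_cylinder 0.5 [271. 207.] [0.533 0.021 0.061] [0.553 0.037 0.084] [0.517 0.    0.005]
top mat 0.61 [392. 220.] [ 0.498 -0.295  0.003] [ 0.566 -0.227  0.01 ] [ 0.428 -0.364 -0.003]
side padlock 0.93 [209. 222.] [0.626 0.227 0.047] [0.691 0.247 0.087] [ 0.607  0.143 -0.001]
side rim_cylinder 0.87 [296. 236.] [0.419 0.152 0.036] [0.453 0.162 0.081] [ 0.402  0.052 -0.004]
side rim_cylinder 0.8 [260. 214.] [0.525 0.135 0.046] [0.547 0.146 0.087] [0.509 0.11  0.009]
side rim_cylinder 0.53 [273. 194.] [0.53  0.03  0.037] [0.574 0.043 0.084] [ 0.514 -0.08  -0.002]
side mat 0.63 [321. 152.] [ 0.495 -0.289  0.003] [ 0.567 -0.223  0.008] [ 0.428 -0.361 -0.002]
```

View pics/top.png

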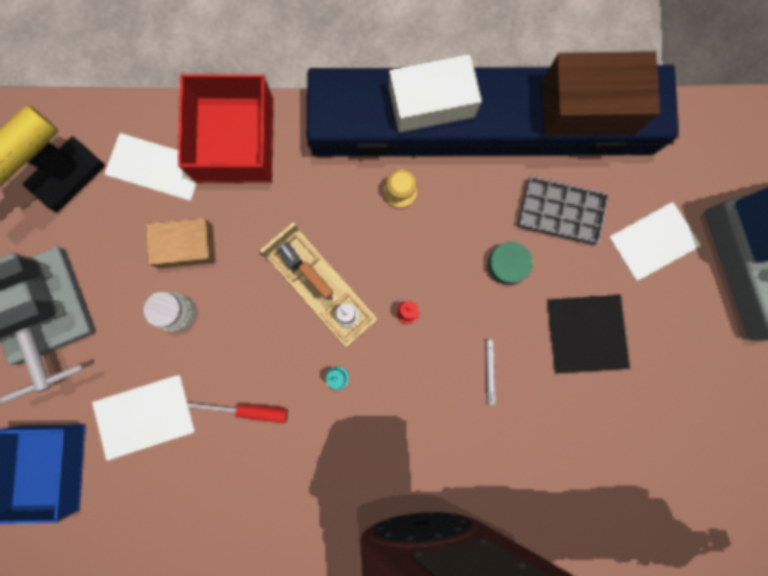

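View pics/a.png

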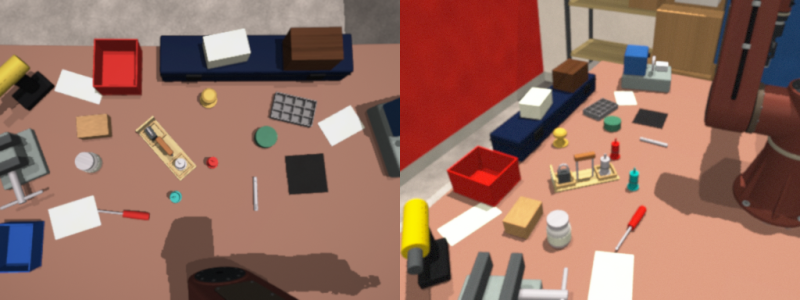

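Top view (full-res px): the silver cylinder standing in the carrier is at about (231,209), and the padlock at (193,172) is next to the ticket board, which is at the upper-left end. The look-alikes are red at (274,210) and turquoise at (224,250). I choose the silver one and will check it with a close crop from the wrist.

Run:
```python
from h import *
np.set_printoptions(precision=3,suppress=True)
p=shot("wrist");T=pose();print(T);print(p["T_tool_cam"],p["fx"]);s=get_state();print(s["t"],s["grip_width"],s["force"])
# joint-1 geometry and shift in tool axes to an overview point
g=np.array([.56,.15,.34]); print("shift",T[:3,:3].T@(g-T[:3,3]))
yt=np.pi/4; x=T[:3,:3][:,0]; print("tool x yaw",np.arctan2(x[1],x[0]))
```

```text
[[ 0.975  0.22  -0.     0.116]
 [ 0.22  -0.975  0.    -0.512]
 [-0.    -0.    -1.     0.253]
 [ 0.     0.     0.     1.   ]]
[[ 0.001 -0.959 -0.283  0.074]
 [ 1.     0.001  0.     0.001]
 [-0.    -0.283  0.959 -0.12 ]
 [ 0.     0.     0.     1.   ]] 266.9831935833606
1.15 0.9974212171434803 [-0.829  0.283  0.659]
shift [ 0.579 -0.548 -0.087]
tool x yaw 0.2218581461424384
```

Emit:
servo_tool:
  moves:
    - [[0, 0, -0.02], -0.141]
    - [[0, 0, -0.02], -0.141]
    - [[0, 0, -0.02], -0.141]
    - [[0, 0, -0.027], -0.141]
    - [[0.045, -0.01, 0], 0]
    - [[0.045, -0.01, 0], 0]
    - [[0.045, -0.01, 0], 0]
    - [[0.045, -0.01, 0], 0]
    - [[0.045, -0.01, 0], 0]
    - [[0.045, -0.01, 0], 0]
    - [[0.045, -0.01, 0], 0]
    - [[0.045, -0.01, 0], 0]
    - [[0.045, -0.01, 0], 0]
    - [[0.045, -0.01, 0], 0]
    - [[0.045, -0.01, 0], 0]
    - [[0.045, -0.01, 0], 0]
    - [[0.045, -0.01, 0], 0]
    - [[0.045, -0.01, 0], 0]
    - [[0.045, -0.01, 0], 0]
    - [[0.045, -0.01, 0], 0]

```text
t: 3.15
ee_pos: [0.5119, 0.1123, 0.3404]
tcp_rot: [0.0, 0.924, 0.383, 0.0]
force: [0.8, -1.0, 0.3]
grip_width: 1.003
gripper_force: 0.0
```

Emit:
servo_tool:
  moves:
    - [[0.045, 0, 0], 0]
    - [[0.045, 0, 0], 0]
    - [[0.035, 0, 0], 0]
    - [[0, 0, 0], 0]
    - [[0, 0, 0], 0]

```text
t: 3.65
ee_pos: [0.5996, 0.1991, 0.3394]
tcp_rot: [-0.0, 0.924, 0.383, -0.001]
force: [-0.1, -0.4, 0.3]
grip_width: 0.996
gripper_force: 0.0
```

```bash
cat > meas.py <<'E'
from h import *
import sys
np.set_printoptions(precision=4,suppress=True)
p=shot("wrist"); T=pose(); x=T[:3,0]; print("TCP",T[:3,3],"yaw",np.arctan2(x[1],x[0]),"tilt",T[2,2])
save(p,sys.argv[1],f=1.5)
for L in ["carrier","ticket_well","plain_well","carrier_handle","rim_cylinder","padlock"]:
    print(L,[(np.round(r["position"]),round(r["conf"],2)) for r in cams.tip_of(p,L)[:3]])
C,uv=cloud(p); np.save("cloud.npy",np.c_[C,p["pixels"][uv[:,1],uv[:,0]]])
for L in ["rim_cylinder","padlock","carrier"]:
    for c in cams.cut_out(p,L)[:3]:
        X,_=cloud(p,c["pixels"]); r=None
        if L=="padlock": t=X[(X[:,2]>.048)&(X[:,2]<.062)]
        elif L=="rim_cylinder": t=X[(X[:,2]>.062)&(X[:,2]<.076)]
        else: t=X[(X[:,2]>.018)&(X[:,2]<.027)]
        if len(t)>10:
            r=cv2.minAreaRect((t[:,:2]*1000).astype(np.float32))
        print(L,round(c["conf"],2),np.round(c["position"]),"zmax",np.percentile(X[:,2],99),len(t),r, "medz",np.median(t[:,2]) if len(t) else 0, p["pixels"][c["pixels"]].mean(0) )
h=C[(C[:,2]>.098)&(C[:,2]<.115)&(np.hypot(C[:,0]-.576,C[:,1]-.17)<.07)]
print("handle",len(h),np.median(h[:,2]),cv2.minAreaRect((h[:,:2]*1000).astype(np.float32)))
E
python3 meas.py w1.png
```

```text
TCP [0.5993 0.1986 0.34  ] yaw 0.7860781969384697 tilt -0.9999996107195491
carrier [(array([253., 176.]), 0.76)]
ticket_well [(array([260., 136.]), 0.85)]
plain_well [(array([252., 215.]), 0.98)]
carrier_handle [(array([257., 191.]), 0.66), (array([374., 339.]), 0.35)]
rim_cylinder [(array([252., 214.]), 0.84), (array([207., 246.]), 0.77), (array([294., 248.]), 0.67)]
padlock [(array([253., 138.]), 0.89)]
rim_cylinder 0.81 [204. 250.] zmax 0.08061467175942473 45 ((428.183837890625, 137.87088012695312), (24.08054542541504, 15.910903930664062), 16.349990844726562) medz 0.0639132767137881 [ 14.6553 147.2027 143.2973]
rim_cylinder 0.75 [254. 224.] zmax 0.09018789244327913 250 ((531.7798461914062, 124.86019134521484), (27.2081298828125, 28.434919357299805), 80.99217224121094) medz 0.069305521093903 [204.2453 197.1014 197.5354]
rim_cylinder 0.66 [296. 254.] zmax 0.08080068333067397 42 ((538.4813842773438, 20.638545989990234), (24.46286392211914, 24.01123046875), 79.11433410644531) medz 0.06253075202849431 [176.2443  27.8953  20.9476]
padlock 0.77 [254. 138.] zmax 0.08500954493991535 319 ((631.7647094726562, 220.3542938232422), (40.23124313354492, 23.84314727783203), 36.364341735839844) medz 0.055208970706331406 [133.7004 130.1498 129.5881]
padlock 0.31 [257. 169.] zmax 0.10527464271038592 239 ((591.0105590820312, 206.52456665039062), (179.01942443847656, 70.08866119384766), 24.98590850830078) medz 0.05510716175389002 [227.3849 196.6851 128.8085]
carrier 0.7 [254. 169.] zmax 0.10527408266828887 768 ((581.5402221679688, 169.65304565429688), (203.1432342529297, 62.25546646118164), 41.25838851928711) medz 0.021322974191066574 [227.2315 196.6243 129.0912]
handle 594 0.10389497656131014 ((581.6875, 169.79702758789062), (68.08261108398438, 17.978515625), 41.3925895690918)
```

View pics/w1.png

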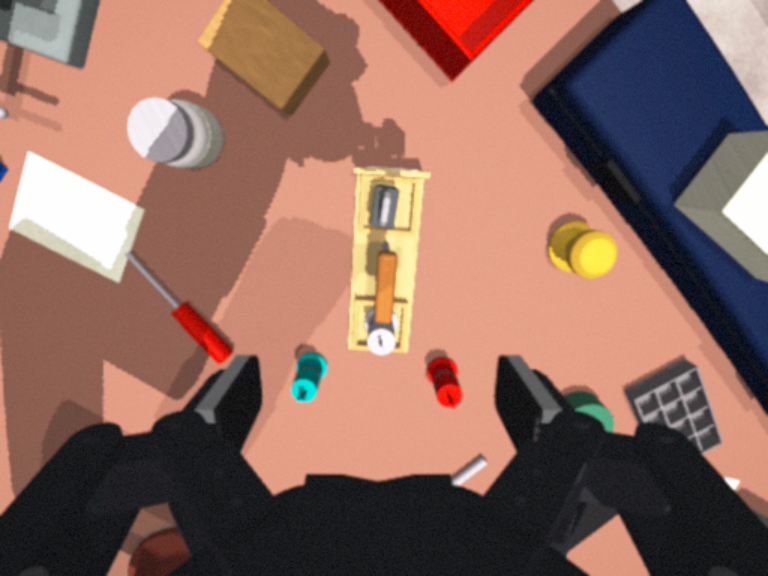

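Wrist view (display px): the silver cylinder (381,341) is in the plain well, the padlock (385,205) is in the well by the ticket board, and the handle is at (385,285). The red (445,385) and turquoise (308,380) look-alikes stand outside the carrier. Measured heights of 0.069, 0.055 and 0.104 match the given sizes. Padlock first, to the mat.

Emit:
servo_tool:
  moves:
    - [[0, 0, 0], 0.075]
    - [[0, 0, 0], 0.076]
    - [[0.024, 0.001, 0.02], 0]
    - [[0.023, 0.0007, 0.04], 0]
    - [[0, 0, 0.045], 0]
    - [[0, 0, 0.045], 0]
    - [[0, 0, 0.045], 0]
    - [[0, 0, 0.025], 0]
    - [[0, 0, 0], 0]
    - [[0, 0, 0], 0]

```text
t: 5.15
ee_pos: [0.6387, 0.2252, 0.1211]
tcp_rot: [-0.0, 0.95, 0.312, 0.0]
force: [0.6, 1.5, 0.8]
grip_width: 1.001
gripper_force: 0.0
```

Run:
```python
from h import *
T=pose();x=T[:3,0];print(T[:3,3],np.arctan2(x[1],x[0]),T[:3,:3].T@(np.array([.6382,.2251,.053])-T[:3,3]))
```

```text
[0.63871107 0.22519533 0.12110835] 0.6346831272568896 [-0.00048722 -0.00023167  0.0681082 ]
```

Emit:
servo_tool:
  moves:
    - [[0, 0, 0.025], 0]
    - [[0, 0, 0.025], 0]
    - [[0, 0, 0.018], 0]
    - [[0, 0, 0], 0]
    - [[0, 0, 0], 0]

```text
t: 5.65
ee_pos: [0.6398, 0.2255, 0.0545]
tcp_rot: [0.0, 0.95, 0.312, 0.001]
force: [-0.1, -0.4, 0.3]
grip_width: 1.003
gripper_force: 0.0
```

Emit:
servo_tool:
  moves:
    - [[0, 0, 0], 0]
    - [[0, 0, 0], 0]
    - [[0, 0, 0], 0]
    - [[0, 0, 0], 0]
    - [[0, 0, 0], 0]
    - [[0, 0, 0], 0]
    - [[0, 0, 0], 0]
    - [[0, 0, 0], 0]
  claw: -1

```text
t: 6.45
ee_pos: [0.6387, 0.2253, 0.0528]
tcp_rot: [-0.0, 0.95, 0.312, 0.0]
force: [-0.5, 0.7, 5.8]
grip_width: 0.27
gripper_force: 59.4
```

Emit:
servo_tool:
  moves:
    - [[0, 0, -0.02], 0]
    - [[0, 0, -0.035], 0]
    - [[0, 0, -0.04], 0]
    - [[0, 0, -0.035], 0]
    - [[-0.0345, 0.0277, 0], 0]
    - [[-0.0345, 0.0277, 0], 0]
    - [[-0.0345, 0.0277, 0], 0]
    - [[-0.0345, 0.0277, 0], 0]
    - [[-0.0345, 0.0277, 0], 0]
    - [[-0.0345, 0.0277, 0], 0]
    - [[-0.0345, 0.0277, 0], 0]
    - [[-0.0345, 0.0277, 0], 0]
    - [[-0.0345, 0.0277, 0], 0]
    - [[-0.0345, 0.0277, 0], 0]
    - [[-0.0345, 0.0277, 0], 0]
    - [[-0.0345, 0.0277, 0], 0]
    - [[0, 0, 0], 0]
    - [[0, 0, 0], 0]

```text
t: 8.25
ee_pos: [0.5015, -0.2885, 0.1818]
tcp_rot: [-0.001, 0.95, 0.311, -0.0]
force: [0.0, 0.5, -1.3]
grip_width: 0.269
gripper_force: 59.3
```

Emit:
servo_tool:
  moves:
    - [[0, 0, 0.045], 0]
    - [[0, 0, 0.045], 0]
    - [[0, 0, 0.025], 0]
    - [[0, 0, 0.01], 0]
    - [[0, 0, 0], 0]
    - [[0, 0, 0], 0]

```text
t: 8.85
ee_pos: [0.5032, -0.2879, 0.0586]
tcp_rot: [0.001, 0.95, 0.313, 0.001]
force: [0.0, 0.1, -1.5]
grip_width: 0.269
gripper_force: 59.2
```

Emit:
servo_tool:
  moves:
    - [[0, 0, 0.006], 0]
    - [[0, 0, 0.003], 0]
    - [[0, 0, 0], 0]
    - [[0, 0, 0], 0]

```text
t: 9.25
ee_pos: [0.5023, -0.2881, 0.0485]
tcp_rot: [0.0, 0.95, 0.312, 0.0]
force: [0.0, 0.2, -1.2]
grip_width: 0.269
gripper_force: 59.2
```

Emit:
servo_tool:
  moves:
    - [[0, 0, 0.001], 0]
    - [[0, 0, 0], 0]
    - [[0, 0, 0], 0]

```text
t: 9.55
ee_pos: [0.5024, -0.2881, 0.0478]
tcp_rot: [0.0, 0.95, 0.312, 0.0]
force: [-1.1, 0.9, 4.8]
grip_width: 0.268
gripper_force: 60.1
```

Emit:
servo_tool:
  moves:
    - [[0, 0, 0], 0]
    - [[0, 0, 0], 0]
    - [[0, 0, 0], 0]
    - [[0, 0, 0], 0]
    - [[0, 0, 0], 0]
    - [[0, 0, 0], 0]
  claw: 1

```text
t: 10.15
ee_pos: [0.5022, -0.288, 0.0473]
tcp_rot: [-0.0, 0.95, 0.312, -0.0]
force: [-0.6, 0.8, 0.4]
grip_width: 1.0
gripper_force: 0.0
```

Emit:
servo_tool:
  moves:
    - [[0, 0, -0.03], 0]
    - [[0, 0, -0.045], 0]
    - [[0, 0, -0.045], 0]
    - [[0, 0, -0.045], 0]
    - [[0, 0, -0.045], 0]
    - [[0, 0, 0], 0]
    - [[0, 0, 0], 0]

```text
t: 10.85
ee_pos: [0.5027, -0.2883, 0.2584]
tcp_rot: [0.001, 0.95, 0.312, 0.001]
force: [-0.1, 0.9, -0.4]
grip_width: 1.001
gripper_force: 0.0
```

Run:
```python
from h import *
np.set_printoptions(precision=4,suppress=True)
p=shot("wrist");T=pose();x=T[:3,0];print(T[:3,3],np.arctan2(x[1],x[0]));save(p,"m1.png")
for c in cams.cut_out(p,"padlock")[:2]:
    X,_=cloud(p,c["pixels"]);t=X[(X[:,2]>.043)&(X[:,2]<.057)]
    print(c["conf"],c["position"],np.percentile(X[:,2],[1,99]),len(t),cv2.minAreaRect((t[:,:2]*1000).astype(np.float32)) if len(t)>5 else 0)
```

```text
[ 0.502  -0.2878  0.257 ] 0.634764778970231
0.84 [246.3, 179.8] [0.0091 0.08  ] 411 ((496.86279296875, -294.20831298828125), (39.028141021728516, 22.922645568847656), 36.72454071044922)
```

Emit:
servo_tool:
  moves:
    - [[0, 0, 0], -0.086]
    - [[0.0327, -0.0325, 0], 0]
    - [[0.0327, -0.0325, 0], 0]
    - [[0.0327, -0.0325, 0], 0]
    - [[0.0327, -0.0325, 0], 0]
    - [[0.0327, -0.0325, 0], 0]
    - [[0.0327, -0.0325, 0], 0]
    - [[0.0327, -0.0325, 0], 0]
    - [[0.0327, -0.0325, 0], 0]
    - [[0.0327, -0.0325, 0], 0]
    - [[0, 0, 0], 0]
    - [[0, 0, 0], 0]
    - [[0, 0, 0], 0]

```text
t: 12.25
ee_pos: [0.5298, 0.1252, 0.2564]
tcp_rot: [-0.0, 0.936, 0.352, -0.001]
force: [0.1, -0.0, 0.4]
grip_width: 0.995
gripper_force: 0.0
```

```bash
python3 meas.py w2.png
python3 - <<'E'
import numpy as np,cv2
C=np.load("cloud.npy")[:,:3]
for (lo,hi) in ((.05,.062),(.018,.026)):
    t=C[(C[:,2]>lo)&(C[:,2]<hi)&(np.hypot(C[:,0]-.581,C[:,1]-.17)<.13)]
    d=(t[:,:2]-[.581,.170])@np.array([[.751,-.660],[.660,.751]]); print(lo,len(t),np.percentile(d,[1,5,50,95,99],axis=0).T)
E
```

```text
TCP [0.53   0.1249 0.2567] yaw 0.7194331654951198 tilt -0.9999990987398232
carrier [(array([248., 116.]), 0.95)]
ticket_well [(array([252.,  60.]), 0.66)]
plain_well [(array([253., 172.]), 0.85), (array([250., 120.]), 0.63)]
carrier_handle [(array([250., 119.]), 0.7)]
rim_cylinder [(array([250., 168.]), 0.92), (array([309., 209.]), 0.9), (array([196., 214.]), 0.57)]
padlock []
rim_cylinder 0.93 [311. 216.] zmax 0.08085433910662777 61 ((538.81982421875, 20.4658203125), (20.960302352905273, 24.831649780273438), 28.51314926147461) medz 0.06266209358610958 [183.5141  30.5975  24.2548]
rim_cylinder 0.89 [252. 173.] zmax 0.08938342546780868 461 ((531.918701171875, 124.01363372802734), (28.97709083557129, 28.055927276611328), 86.69190216064453) medz 0.06934488233476499 [201.713  195.2248 198.2634]
rim_cylinder 0.73 [191. 218.] zmax 0.08065272201147473 63 ((429.08209228515625, 142.68223571777344), (17.95849609375, 26.311996459960938), 10.205760955810547) medz 0.06293385015994973 [ 17.9597 133.2262 128.8197]
padlock 0.57 [406. 343.] zmax 0.2981138148422958 0 None medz 0 [33.5347 33.8416 34.4554]
carrier 0.97 [250.  91.] zmax 0.10513966399548086 1556 ((582.5730590820312, 170.2611846923828), (203.37924194335938, 71.85991668701172), 41.432376861572266) medz 0.021263209911562914 [201.4622 170.1901 110.0704]
handle 1248 0.10386796660771436 ((581.55126953125, 169.62405395507812), (67.11900329589844, 17.745864868164062), 40.744361877441406)
0.05 528 [[-0.05903905 -0.05358659  0.10427738  0.10759467  0.10794408]
 [-0.03703831 -0.03401394 -0.00071669  0.03235031  0.03560401]]
0.018 1555 [[-0.09997159 -0.09824676  0.04444978  0.10240424  0.1028107 ]
 [-0.03202641 -0.03100493 -0.0017997   0.02931001  0.03045269]]
```

View pics/w2.png

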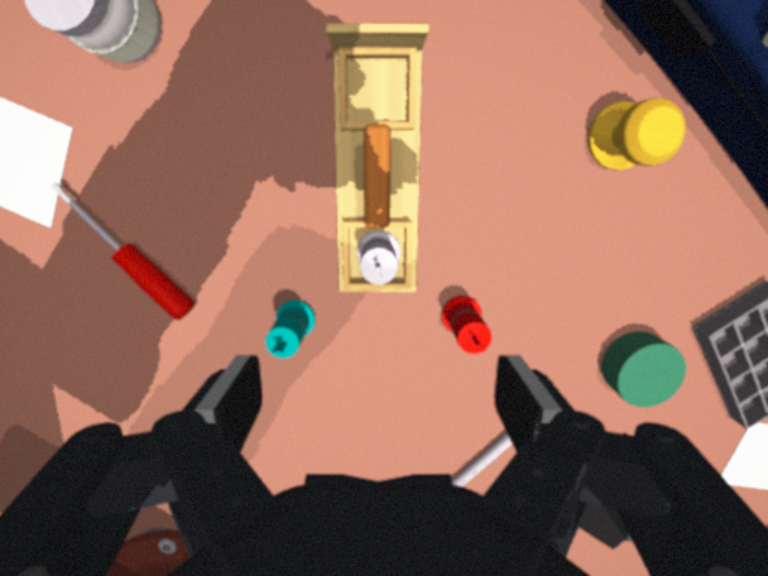

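The wrist view shows the silver cylinder in the plain well at (379,262), the empty ticket well at (377,90), and the red (467,325) and turquoise (290,330) look-alikes clear of the fingers. This second view agrees with the first, so I'll grasp the cylinder.

Emit:
servo_tool:
  moves:
    - [[0.001, 0, 0.04], 0]
    - [[0, 0, 0.045], 0]
    - [[0, 0, 0.04], 0]
    - [[0, 0, 0.03], 0]
    - [[0, 0, 0.025], 0]
    - [[0, 0, 0.018], 0]
    - [[0, 0, 0], 0]
    - [[0, 0, 0], 0]
    - [[0, 0, 0], 0]

```text
t: 13.65
ee_pos: [0.5319, 0.1268, 0.0605]
tcp_rot: [0.0, 0.936, 0.353, 0.001]
force: [-0.2, 0.1, 0.0]
grip_width: 0.999
gripper_force: 0.0
```

Emit:
servo_tool:
  moves:
    - [[0, 0, 0], 0]
    - [[0, 0, 0], 0]
    - [[0, 0, 0], 0]
    - [[0, 0, 0], 0]
    - [[0, 0, 0], 0]
    - [[0, 0, 0], 0]
    - [[0, 0, 0], 0]
    - [[0, 0, 0], 0]
  claw: -1

```text
t: 14.45
ee_pos: [0.5312, 0.1267, 0.0597]
tcp_rot: [0.0, 0.936, 0.353, 0.0]
force: [-0.6, -0.4, 5.6]
grip_width: 0.336
gripper_force: 58.9
```

Emit:
servo_tool:
  moves:
    - [[0, 0, -0.02], 0]
    - [[0, 0, -0.04], 0]
    - [[0, 0, -0.04], 0]
    - [[0, 0, -0.03], 0]
    - [[0.034, 0, 0], 0]
    - [[0.034, 0, 0], 0]
    - [[0.034, 0, 0], 0]
    - [[0.034, -0.0005, 0], 0]
    - [[0, 0, 0], 0]
    - [[0, 0, 0], 0]
    - [[0, 0, 0], 0]

```text
t: 15.55
ee_pos: [0.632, 0.2163, 0.1889]
tcp_rot: [-0.0, 0.936, 0.353, -0.001]
force: [0.5, -0.1, -2.4]
grip_width: 0.334
gripper_force: 59.8
```

Run:
```python
from h import *
T=pose();x=T[:3,0];print(T[:3,3],np.arctan2(x[1],x[0]),T[:3,:3].T@(np.array([.6332,.2170,.0605])-T[:3,3]))
p=shot("wrist");save(p,"w3.png",f=1.5)
h,_=cloud(p);h=h[(h[:,2]>.098)&(h[:,2]<.115)&(np.hypot(h[:,0]-.581,h[:,1]-.17)<.045)]
print(len(h),cv2.minAreaRect((h[:,:2]*1000).astype(np.float32)) if len(h)>9 else 0)
```

```text
[0.63202988 0.21631814 0.18887609] 0.7206309997612557 [0.00150369 0.00033181 0.128374  ]
76 ((561.2108154296875, 151.3406219482422), (9.962789535522461, 16.85909652709961), 42.046043395996094)
```

View pics/w3.png

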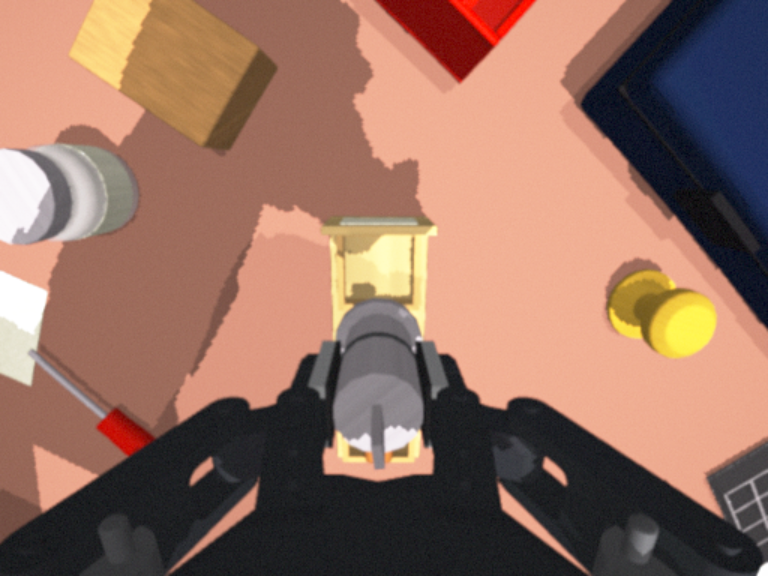

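The held cylinder (379,390) is lined up with the ticket well, whose walls run from columns 335 to 425. Lowering it.

Emit:
servo_tool:
  moves:
    - [[0.0015, 0, 0.03], 0]
    - [[0, 0, 0.035], 0]
    - [[0, 0, 0.03], 0]
    - [[0, 0, 0.015], 0]
    - [[0, 0, 0.008], 0]
    - [[0, 0, 0.006], 0]
    - [[0, 0, 0.003], 0]
    - [[0, 0, 0], 0]
    - [[0, 0, 0], 0]
    - [[0, 0, 0], 0]

```text
t: 16.6
ee_pos: [0.6344, 0.2179, 0.0631]
tcp_rot: [0.0, 0.936, 0.353, 0.001]
force: [0.4, -0.1, -1.9]
grip_width: 0.332
gripper_force: 59.8
```

Emit:
servo_tool:
  moves:
    - [[-0.0005, 0, 0.002], 0]
    - [[0, 0, 0.001], 0]
    - [[0, 0, 0], 0]
    - [[0, 0, 0], 0]

```text
t: 17.0
ee_pos: [0.6338, 0.2175, 0.0598]
tcp_rot: [0.0, 0.936, 0.353, 0.0]
force: [-1.2, -0.8, 4.5]
grip_width: 0.336
gripper_force: 60.5
```

Emit:
servo_tool:
  moves:
    - [[0, 0, 0], 0]
    - [[0, 0, 0], 0]
    - [[0, 0, 0], 0]
    - [[0, 0, 0], 0]
    - [[0, 0, 0], 0]
    - [[0, 0, 0], 0]
  claw: 1

```text
t: 17.6
ee_pos: [0.6336, 0.2175, 0.0593]
tcp_rot: [0.0, 0.936, 0.353, 0.0]
force: [-0.3, -0.4, -0.2]
grip_width: 1.0
gripper_force: 0.0
```

Emit:
servo_tool:
  moves:
    - [[0, 0, -0.02], 0]
    - [[0, 0, -0.04], 0]
    - [[0, 0, -0.045], 0]
    - [[0, 0, -0.045], 0.0856]
    - [[-0.0351, 0.0274, 0], 0]
    - [[-0.0351, 0.0274, 0], 0]
    - [[-0.0351, 0.0274, 0], 0]
    - [[-0.0351, 0.0274, 0], 0]
    - [[-0.0351, 0.0274, 0], 0]
    - [[-0.0351, 0.0274, 0], 0]
    - [[-0.0351, 0.0274, 0], 0]
    - [[-0.0351, 0.0274, 0], 0]
    - [[-0.0351, 0.0274, 0], 0]
    - [[-0.0351, 0.0274, 0], 0]
    - [[-0.0351, 0.0274, 0], 0]
    - [[-0.0351, 0.0274, 0], 0]
    - [[0, 0, 0], 0]
    - [[0, 0, 0], 0]

```text
t: 19.4
ee_pos: [0.4891, -0.298, 0.2092]
tcp_rot: [-0.0, 0.95, 0.311, 0.0]
force: [-0.8, 0.7, 0.5]
grip_width: 1.0
gripper_force: 0.0
```

Run:
```python
from h import *
T=pose();x=T[:3,0];print(T[:3,3],np.arctan2(x[1],x[0]),T[:3,:3].T@(np.array([.4893,-.2973,.048])-T[:3,3]))
```

```text
[ 0.48914634 -0.29795629  0.20916011] 0.632954689672199 [ 0.00048849 -0.00038378  0.16116032]
```

Emit:
servo_tool:
  moves:
    - [[0, 0, 0.04], 0]
    - [[0, 0, 0.045], 0]
    - [[0, 0, 0.035], 0]
    - [[0, 0, 0.025], 0]
    - [[0, 0, 0.016], 0]
    - [[0, 0, 0], 0]
    - [[0, 0, 0], 0]

```text
t: 20.1
ee_pos: [0.4901, -0.2963, 0.0488]
tcp_rot: [-0.0, 0.95, 0.313, 0.0]
force: [0.6, -0.7, 0.9]
grip_width: 0.999
gripper_force: 0.0
```

Emit:
servo_tool:
  moves:
    - [[0, 0, 0], 0]
    - [[0, 0, 0], 0]
    - [[0, 0, 0], 0]
    - [[0, 0, 0], 0]
    - [[0, 0, 0], 0]
    - [[0, 0, 0], 0]
    - [[0, 0, 0], 0]
    - [[0, 0, 0], 0]
  claw: -1

```text
t: 20.9
ee_pos: [0.4899, -0.2974, 0.0489]
tcp_rot: [0.0, 0.95, 0.312, 0.0]
force: [-1.1, 0.9, 5.3]
grip_width: 0.266
gripper_force: 59.8
```

Emit:
servo_tool:
  moves:
    - [[0, 0, -0.02], 0]
    - [[0, 0, -0.04], 0]
    - [[0, 0, -0.04], 0]
    - [[0, 0, -0.03], -0.0876]
    - [[0.0333, -0.0324, 0], 0]
    - [[0.0333, -0.0324, 0], 0]
    - [[0.0333, -0.0324, 0], 0]
    - [[0.0333, -0.0324, 0], 0]
    - [[0.0333, -0.0324, 0], 0]
    - [[0.0333, -0.0324, 0], 0]
    - [[0.0333, -0.0324, 0], 0]
    - [[0.0333, -0.0324, 0], 0]
    - [[0.0333, -0.0324, 0], 0]
    - [[0, 0, 0], 0]
    - [[0, 0, 0], 0]
    - [[0, 0, 0], 0]

```text
t: 22.5
ee_pos: [0.5213, 0.1191, 0.1781]
tcp_rot: [0.0, 0.935, 0.353, -0.0]
force: [0.6, 0.3, -0.9]
grip_width: 0.268
gripper_force: 59.5
```

Run:
```python
from h import *
T=pose();x=T[:3,0];print(T[:3,3],np.arctan2(x[1],x[0]),T[:3,:3].T@(np.array([.5224,.1197,.054])-T[:3,3]))
p=shot("wrist");save(p,"w4.png",f=1.5)
h,_=cloud(p);h=h[(h[:,2]>.098)&(h[:,2]<.115)&(np.hypot(h[:,0]-.581,h[:,1]-.17)<.045)]
print(len(h),cv2.minAreaRect((h[:,:2]*1000).astype(np.float32)) if len(h)>9 else 0)
```

```text
[0.52131093 0.11914592 0.1781392 ] 0.7222954079463283 [0.00126289 0.00030919 0.12413841]
2513 ((581.749755859375, 169.70504760742188), (67.8636474609375, 18.190670013427734), 41.68402099609375)
```

View pics/w4.png

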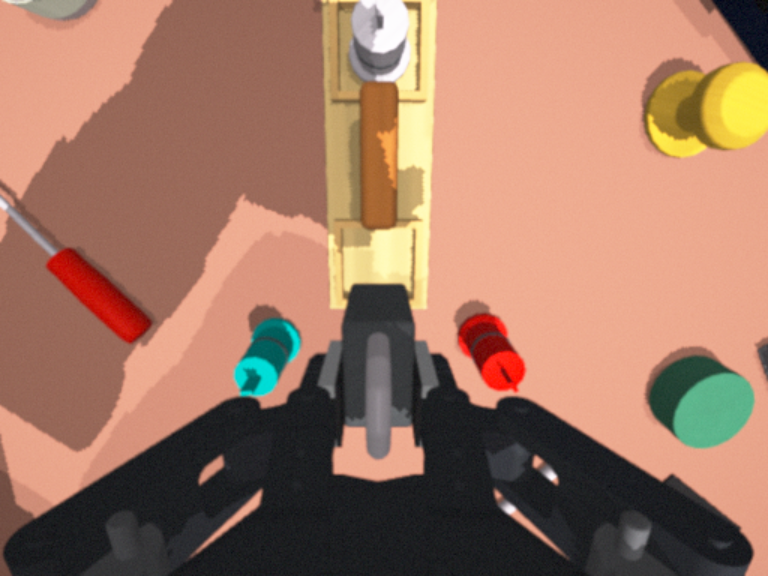

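The cylinder (379,45) now stands in the ticket well. The held padlock (378,370) is centred on the plain well, which spans columns 335 to 425. Lowering it.

Emit:
servo_tool:
  moves:
    - [[0.001, 0, 0.03], 0]
    - [[0, 0, 0.035], 0]
    - [[0, 0, 0.03], 0]
    - [[0, 0, 0.012], 0]
    - [[0, 0, 0.008], 0]
    - [[0, 0, 0.006], 0]
    - [[0, 0, 0.001], 0]
    - [[0, 0, 0], 0]
    - [[0, 0, 0], 0]
    - [[0, 0, 0], 0]

```text
t: 23.55
ee_pos: [0.5227, 0.1206, 0.0569]
tcp_rot: [0.0, 0.935, 0.354, 0.001]
force: [-0.0, 0.2, -1.3]
grip_width: 0.268
gripper_force: 59.4
```

Emit:
servo_tool:
  moves:
    - [[0, 0, 0.002], 0]
    - [[0, 0, 0.001], 0]
    - [[0, 0, 0], 0]
    - [[0, 0, 0], 0]

```text
t: 23.95
ee_pos: [0.5225, 0.1206, 0.0539]
tcp_rot: [0.0, 0.935, 0.354, 0.0]
force: [-1.9, -0.7, 6.7]
grip_width: 0.269
gripper_force: 60.4
```

Emit:
servo_tool:
  moves:
    - [[0, 0, 0], 0]
    - [[0, 0, 0], 0]
    - [[0, 0, 0], 0]
    - [[0, 0, 0], 0]
    - [[0, 0, 0], 0]
    - [[0, 0, 0], 0]
  claw: 1

```text
t: 24.55
ee_pos: [0.5223, 0.1205, 0.0533]
tcp_rot: [-0.0, 0.935, 0.354, -0.0]
force: [0.3, 0.6, 0.7]
grip_width: 1.002
gripper_force: 0.0
```

Emit:
servo_tool:
  moves:
    - [[0, 0, -0.02], 0]
    - [[0, 0, -0.04], 0]
    - [[0, 0, -0.045], 0]
    - [[0, 0, -0.045], 0]
    - [[0.038, 0, -0.03], 0]
    - [[0.0388, 0.0005, -0.02], 0]
    - [[0, 0, 0], 0]
    - [[0, 0, 0], 0]
    - [[0, 0, 0], 0]

```text
t: 25.45
ee_pos: [0.5791, 0.1705, 0.2522]
tcp_rot: [-0.0, 0.935, 0.354, -0.001]
force: [-0.1, -0.2, 0.6]
grip_width: 0.998
gripper_force: 0.0
```

```bash
python3 meas.py w5.png
python3 - <<'E'
from h import *
T=pose();print(T[:3,:3].T@(np.array([.5806,.1708,.098])-T[:3,3]))
E
```

```text
TCP [0.579  0.1703 0.2523] yaw 0.7224493504696018 tilt -0.9999970361002326
carrier [(array([249., 164.]), 0.73)]
ticket_well [(array([255., 113.]), 0.86)]
plain_well [(array([255., 214.]), 0.87)]
carrier_handle [(array([251., 181.]), 0.65)]
rim_cylinder [(array([250., 115.]), 0.95), (array([305., 248.]), 0.66), (array([199., 251.]), 0.57)]
padlock [(array([246., 212.]), 0.97), (array([90., 70.]), 0.17)]
rim_cylinder 0.97 [313. 256.] zmax 0.08087191099309687 56 ((538.2258911132812, 18.645509719848633), (24.053184509277344, 24.697067260742188), 73.71034240722656) medz 0.06287290026147466 [173.7021  27.1811  20.5126]
rim_cylinder 0.94 [195. 264.] zmax 0.08068237639655383 79 ((426.2336730957031, 141.0004425048828), (25.03973960876465, 24.02798843383789), 30.697599411010742) medz 0.06397908092487897 [ 21.5553 130.7218 126.2961]
rim_cylinder 0.88 [250. 116.] zmax 0.089937771786047 569 ((634.0809326171875, 215.06080627441406), (28.856491088867188, 28.640275955200195), 41.4992790222168) medz 0.06920344893776603 [178.9256 169.9517 173.3446]
padlock 0.59 [248. 227.] zmax 0.08525648923978002 336 ((528.3201293945312, 123.75886535644531), (38.23042678833008, 22.29338836669922), 40.94126510620117) medz 0.055285102560517996 [132.1324 127.9369 129.7088]
carrier 0.82 [250. 159.] zmax 0.10505378208876934 1265 ((582.4127197265625, 170.01126098632812), (202.9553985595703, 71.65057373046875), 41.23343276977539) medz 0.02134299712330856 [213.0035 179.3453 115.374 ]
handle 1070 0.10391189655293429 ((582.1046142578125, 170.01242065429688), (66.95646667480469, 17.71394920349121), 40.973388671875)
[0.00033903 0.00032543 0.1553363 ]
```

View pics/w5.png

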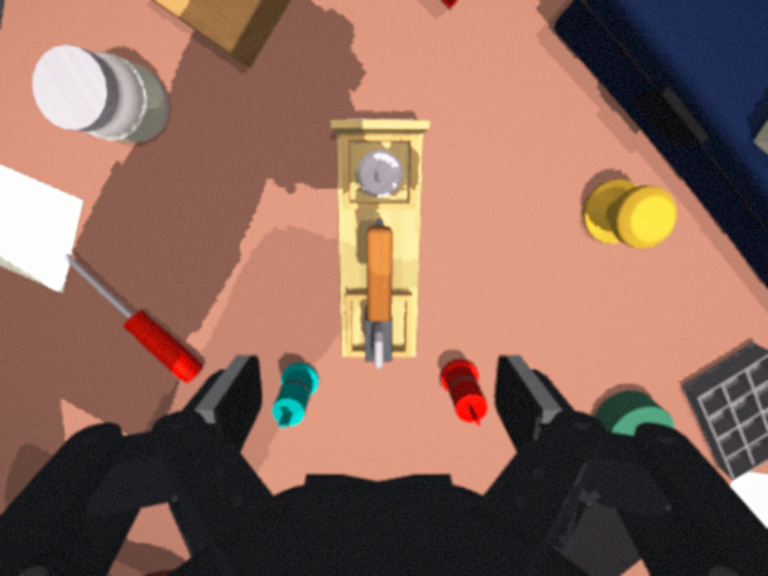

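Both locks stand upright in the right wells: the cylinder at (379,172) with its top at 0.069, and the padlock at (378,340) with its body top at 0.055. Next, the handle at (379,275).

Emit:
servo_tool:
  moves:
    - [[0.001, 0, 0.04], 0]
    - [[0, 0, 0.04], 0]
    - [[0, 0, 0.035], 0]
    - [[0, 0, 0.025], 0]
    - [[0, 0, 0.016], 0]
    - [[0, 0, 0], 0]
    - [[0, 0, 0], 0]
    - [[0, 0, 0], 0]

```text
t: 26.75
ee_pos: [0.5818, 0.1717, 0.0986]
tcp_rot: [0.0, 0.935, 0.354, 0.001]
force: [0.4, -0.0, 0.1]
grip_width: 1.005
gripper_force: 0.0
```

Emit:
servo_tool:
  moves:
    - [[0, 0, 0], 0]
    - [[0, 0, 0], 0]
    - [[0, 0, 0], 0]
    - [[0, 0, 0], 0]
    - [[0, 0, 0], 0]
    - [[0, 0, 0], 0]
    - [[0, 0, 0], 0]
    - [[0, 0, 0], 0]
    - [[0, 0, 0], 0]
  claw: -1

```text
t: 27.65
ee_pos: [0.5813, 0.1714, 0.0975]
tcp_rot: [0.0, 0.935, 0.353, 0.0]
force: [1.3, -3.0, 4.9]
grip_width: 0.203
gripper_force: 60.2
```

Emit:
servo_tool:
  moves:
    - [[0, 0, -0.001], 0]
    - [[0, 0, -0.002], 0]
    - [[0, 0, -0.004], 0]
    - [[0, 0, -0.006], 0]
    - [[0, 0, -0.009], 0]
    - [[0, 0, -0.01], 0]
    - [[0, 0, -0.011], 0]
    - [[0, 0, -0.011], 0]
    - [[0, 0, -0.011], 0]
    - [[0, 0, -0.011], 0]
    - [[0, 0, -0.011], 0]
    - [[0, 0, -0.01], 0]
    - [[0, 0, -0.009], 0]
    - [[0, 0, -0.007], 0]
    - [[0, 0, -0.004], 0]
    - [[0, 0, -0.002], 0]
    - [[0, 0, -0.001], 0]
    - [[0, 0, 0], 0]
    - [[0, 0, 0], 0]
    - [[0, 0, 0], 0]

```text
t: 29.65
ee_pos: [0.5808, 0.1715, 0.217]
tcp_rot: [-0.0, 0.935, 0.354, -0.0]
force: [0.1, 0.1, -6.6]
grip_width: 0.203
gripper_force: 58.8
```

Run:
```python
from h import *
np.set_printoptions(precision=4,suppress=True)
S=[]
for n in ("wrist","side","top"):
    p=shot(n); S.append(p)
    if n!="top":
        X,_=cloud(p); ax=np.array([.751,.660]); d=X[:,:2]-[.5813,.1714]; a=d@ax; b=d@[-.66,.751]
        m=(abs(b)<.04)&(abs(a)<.115)&(X[:,2]>.1); a,z=a[m],X[m,2]
        for lo,hi in ((-.11,-.1),(-.1,-.096),(-.09,-.05),(.05,.09),(.098,.11)):
            k=(a>lo)&(a<hi); print(n,lo,hi,k.sum(),np.percentile(z[k],[2,50,98]) if k.sum()>4 else 0)
w=S[1]; cv2.imwrite("pics/end.png",np.vstack([cv2.resize(w["pixels"][140:290,130:350,::-1],(660,450)) ]))
s=get_state();print(s["t"],s["ee_pos"],s["force"],s["wrist_torque"],s["grip_width"])
```

```text
wrist -0.11 -0.1 24 [0.14   0.1408 0.1413]
wrist -0.1 -0.096 163 [0.1268 0.1362 0.1415]
wrist -0.09 -0.05 7 [0.1262 0.1268 0.127 ]
wrist 0.05 0.09 5385 [0.1255 0.1408 0.2075]
wrist 0.098 0.11 3048 [0.1344 0.1721 0.1756]
side -0.11 -0.1 41 [0.1228 0.1341 0.1439]
side -0.1 -0.096 38 [0.1214 0.1343 0.1434]
side -0.09 -0.05 662 [0.1228 0.157  0.5482]
side 0.05 0.09 870 [0.1225 0.1723 0.5618]
side 0.098 0.11 171 [0.1209 0.1614 0.1765]
29.8 [0.5809 0.1716 0.2172] [-0.8602 -0.5853 -5.95  ] [-0.033   0.0086  0.0357] 0.19997211523238753
```

View pics/end.png

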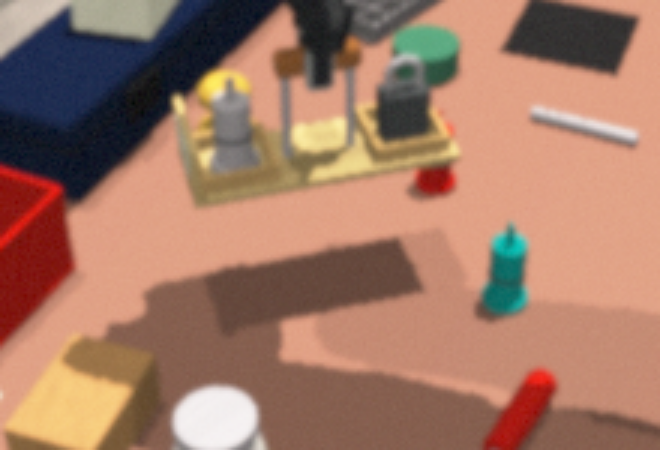

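The carrier hangs level about 12 cm up (underside about 0.119 at both ends), with the cylinder (232,130) by the ticket board and the padlock (404,100) at the other end. The other things are undisturbed.

Emit:
servo_tool:
  moves:
    - [[0, 0, 0], 0]
    - [[0, 0, 0], 0]
    - [[0, 0, 0], 0]
    - [[0, 0, 0], 0]
    - [[0, 0, 0], 0]

```text
t: 30.3
ee_pos: [0.5809, 0.1716, 0.2173]
tcp_rot: [-0.0, 0.935, 0.354, 0.0]
force: [0.7, 0.0, -6.1]
grip_width: 0.203
gripper_force: 58.8
```

```bash
python3 -c "
from plant import robot
print(robot.job_done())"
```

```text
the job is handed in; nothing more can be done
None
```

The locks are swapped and standing upright in their wells, the carrier is held level about 12 cm above the bench by its handle, and the job was handed in at 30.3 s; no verdict came back.

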